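# Set the aperture ring of the indent-inspection lens

## Task

On the hardness-testing bench two inspection lenses stand pointing up. Turn the slim orange ring on one of them until its white tab lines up with the red mark on the same lens, without touching the fixed dark steel collars just above and below the ring. Do not touch the lens with the blue ring, and leave the polished steel test block where it lies.

Things in the scene. Friction and masses are not known exactly. Their poses are not given: they have to be found in the camera images.
- aperture (a joint): Slim orange ring of the lens to set: 60 mm across, 14 mm tall, on the lens's upright axis, mid-height 97 mm above the table. White tab (8 mm wide, 9 tall) sticks out of its rim to 45 mm from the axis. Value: angle (rad) of the tab from the red mark, 0 = lined up, positive counter-clockwise from above; starts 0.6 to 1.3, stops at -0.6 and 1.8. Turns lightly (0.06 N m), stays where left.
- collars: Fixed barrel of that lens, not to be touched: dark steel collars 46 mm across, 9 to 27 mm above and 9 to 26 mm below the orange ring's mid-height, on a black 40 mm tube and a fixed grey foot (120 mm disc, 18 mm tall). Origin on the axis at the ring's mid-height, 97 mm above the table; z up; +x points to the red mark, a stripe on the upper collar, repeated on the foot.
- spare_lens: The other lens, of the same shape and size but with a blue ring, 125 mm tall, fixed to the table, at least 200 mm away. Not to be touched. Origin at the centre of the underside of its foot.
- test_block: Polished steel hardness test block, a loose disc 64 mm in diameter, 15 mm thick, lying on the table beyond the lenses. To be left alone. Origin at the centre of its underside.

How it is judged:
By the outcome, as a careful person would: the job done as asked, in the order asked, and still so for the second after the job is handed in, with the robot touching nothing.
It also fails if it takes over 32 s, if anything falls off the work surface, if the arm or the gripper's body presses on something with over 40 N, if the wrist force passes 120 N, or if a joint passes its speed limit or range.

## Robot

A 7-joint arm with a two-finger parallel gripper is mounted at the origin on the work surface. World frame = base frame: x ahead of the robot, y to its left, z up, the work surface at z = 0. Lengths are in m, angles in rad, forces in N, time in s.
With the tool pointing down it reaches from about 0.35 to 0.9 m from the base axis. Payload 8.1 kg.
Tool frame: the origin (TCP) lies midway between the tips of the shut fingers; the grasp point (between the pads) lies env.grasp_offset behind it (env.grasp_offset is the distance from the TCP to the grasp point, in m); z points along the fingers, y is the line along which they close (so a half turn about z gives the same grasp; the last joint's range is limited). The gripper opens to 92 mm and grips with 3 to 60 N. Pads are 19 mm wide; open, the fingers measure 130 mm over their backs; the gripper's body (75 mm by 190 mm) begins 47 mm behind the grasp point.
Start: joints at [-1.286, 0.434, 0.025, 1.573, -0.012, 1.134, -0.075], TCP at [0.236, 0.579, 0.227] pointing down, gripper open.
Joint ranges: [-2.62, 2.62], [-0.44, 2.09], [-1.27, 1.32], [0.08, 2.57], [-1.32, 4.46], [0.12, 2], [-2.74, 2.74]. Speed limits (rad/s): [2.22, 2.22, 3.01, 3.01, 3.14, 3.14, 3.14].

## Interface

Orientations are given as a unit quaternion [x, y, z, w].
In Python, from workcell import env gives the robot as it stands.
- The arm moves only by the tool drive_tool, never from a script. Its argument "increments" is a list of rows, each a list of 3 entries, a list of its own where there are three numbers: the shift along the world's x, y, z in m, then the turn, a rotation vector about the world's x, y, z in degrees, then the closure, from 0 (fully open) to 1 (shut). A call has exactly 5 rows; each row is the pose to reach, as a shift and turn from the pose commanded when the call began; what a row does not reach only later rows make up. A row lasts 1/10 s, in which the tool goes at most 50 mm and 8.59 degrees, less where a joint would pass 70% of its speed; a pose out of reach is approached as far as the arm can. A call with a gripper value outside its range is refused whole. The fingers move at their own pace and stop on an object; "squeeze" is the grip in N (left out, the last holds). Time passes only in rows, so rows that repeat a pose let the fingers close, or fill a call up. It gives the time, the measured TCP pose, the force, the opening and the grip force at its end, in the units of the state.
- env.state(): the state, without advancing time (a new reading comes with each control period).
- env.capture(name): name is "scene" or "top" or "wrist"; returns a dict with "color" (384x512x3 uint8, red, green, blue), "camera_matrix" (3x3 intrinsics, pixels), "R" (3x3) and "t" (3): a world point X has camera coordinates R X + t. Camera axes: x right, y down, z forward; pixel columns grow to the right and rows downward; lengths in m; the calibration is good to about 2 mm. The wrist camera is an equidistant fisheye: a pixel r from the principal point sees the ray r / f radians off the axis. A picture is of the moment at which its call begins. There is no depth.
- env.close_job(): hands the job in; it is judged then, once.
The state is a dict: "t": time; "q": joint angles; "qvel": joint speeds; "effort": joint torques, N m; "position": TCP position; "orientation": TCP orientation; "force": force on the tool from outside, world axes, zero at the start; "ft_torque": the same for the moment, N m; "gripper_width": opening from 0.0 (shut) to 1.0 (fully open); "finger_force": force on a finger pad.
Only numpy, scipy, OpenCV 4.12 (cv2) and the standard library are available. Lean on these libraries where they do the work, as an engineer would, in place of code of your own. Each camera call takes 0.05 s, during which the arm holds its last target. There are 200 camera calls.

## Working session

There is one attempt and no reset: what is moved stays moved. The work goes in short steps, Python scripts to look and compute and a tool call to move; the robot and the scene stay as the last step left them, time stands still between calls to the robot, and variables do not carry over. Pictures are saved under pics/ and viewed, at most 10 in all, crops included, and the job is handed in when it is done.

Besides the shell and the picture viewer there is one more tool, called as name(argument=value, ...), one argument or row to a line, values as JSON. drive_tool: Moves the arm, as the interface text tells. Its arguments: {"type":"object","properties":{"increments":{"type":"array"},"squeeze":{"type":"number"}},"required":["increments"]}

```bash
mkdir -p pics; ls; python3 - <<'E'
from workcell import env
import cv2,numpy as np,pickle
d={}
for n in ("scene","top"):
    c=env.capture(n); d[n]=c
    cv2.imwrite(f"pics/{n}0.png",c["color"][:,:,::-1])
    print(n,c["camera_matrix"].round(1).tolist(),(-c["R"].T@c["t"]).round(3),c["R"].round(2).tolist())
pickle.dump(d,open("c0.pkl","wb"))
s=env.state();print(s,env.grasp_offset)
E
```

```text
pics
scene [[350.8, 0.0, 255.9], [0.0, 350.8, 193.3], [0.0, 0.0, 1.0]] [ 0.882 -0.27   0.643] [[0.71, 0.7, -0.0], [0.59, -0.6, -0.55], [-0.39, 0.39, -0.84]]
top [[371.5, 0.0, 258.7], [0.0, 371.5, 193.4], [0.0, 0.0, 1.0]] [ 0.542 -0.009  0.833] [[0.01, -1.0, -0.02], [-0.99, -0.01, -0.11], [0.11, 0.02, -0.99]]
{'t': 0.1, 'q': array([-1.28563655,  0.43514593,  0.02497846,  1.57398754, -0.01160422,
        1.13397865, -0.07507419]), 'qvel': array([ 0.0003355 , -0.00150707, -0.00010312, -0.00194991,  0.00058068,
        0.00190891, -0.00110882]), 'effort': array([ 3.42868101e-03, -6.69125605e+01,  9.88432691e-01, -3.15146399e+01,
       -6.04021735e-02,  3.74125235e-02,  5.11921189e-05]), 'position': array([0.23620427, 0.57816989, 0.22603526]), 'orientation': array([ 1.92691822e-01,  9.81259084e-01, -6.83509883e-04, -7.11466530e-05]), 'force': array([-0.00179469,  0.14660772, -0.6626725 ]), 'ft_torque': array([-0.01698454,  0.03729414,  0.01138187]), 'finger_force': 0.0, 'gripper_width': 0.997704864342911} 0.0188
```

View pics/scene0.png

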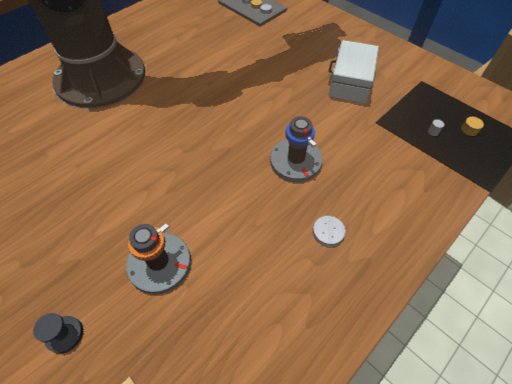

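View pics/top0.png

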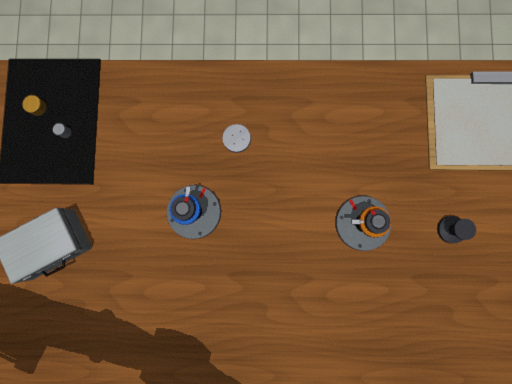

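```bash
cat > h.py <<'E'
import numpy as np,cv2
def ray(c,px,z):
    """pixel -> world points on plane z (pinhole)"""
    px=np.atleast_2d(px).astype(float); K=c["camera_matrix"];R=c["R"];o=-R.T@c["t"]
    d=np.c_[px,np.ones(len(px))]@np.linalg.inv(K).T@R
    return o+d*((z-o[2])/d[:,2])[:,None]
def blobs(m,amin=4):
    n,l,s,cen=cv2.connectedComponentsWithStats(m.astype(np.uint8))
    return [(int(s[i,4]),cen[i].round(1),l==i) for i in range(1,n) if s[i,4]>=amin]
def masks(img):
    h=cv2.cvtColor(img,cv2.COLOR_RGB2HSV).astype(int);H,S,V=h[...,0],h[...,1],h[...,2]
    return dict(orange=(H>=8)&(H<=20)&(S>205)&(V>150),red=((H<5)|(H>174))&(S>170)&(V>110),white=(S<40)&(V>185))
E
python3 - <<'E'
import pickle;from h import *
d=pickle.load(open("c0.pkl","rb"))
for n,box in (("top",(330,190,400,255)),("scene",(115,210,200,300))):
    c=d[n];x0,y0,x1,y1=box;sub=c["color"][y0:y1,x0:x1]
    for k,m in masks(sub).items():
        for a,cen,mm in blobs(m):
            p=cen+[x0,y0]
            print(n,k,a,p,{z:ray(c,p,z)[0,:2].round(4).tolist() for z in (.018,.097,.115)})
    o=masks(sub)["orange"];pts=np.argwhere(o)[:,::-1]
    w=ray(c,pts+[x0,y0],.1)[:,:2].astype(np.float32)*1000;print("circ",cv2.minEnclosingCircle(w.reshape(-1,1,2)))
    cv2.imwrite(f"pics/{n}1.png",cv2.resize(sub[:,:,::-1],None,fx=7 if n=="top" else 6,fy=7 if n=="top" else 6,interpolation=cv2.INTER_NEAREST))
from scipy.spatial.transform import Rotation as Rr
from workcell import env
print(Rr.from_quat(env.state()["orientation"]).as_matrix().round(3))
E
```

```text
top orange 51 [368.5 211.6] {0.018: [0.5941, -0.2296], 0.097: [0.589, -0.2081], 0.115: [0.5879, -0.2033]}
top orange 78 [370.3 231.5] {0.018: [0.5509, -0.2326], 0.097: [0.5501, -0.2109], 0.115: [0.5499, -0.2059]}
top red 19 [351.9 203.3] {0.018: [0.6119, -0.1938], 0.097: [0.6051, -0.1759], 0.115: [0.6036, -0.1718]}
top red 15 [372.5 211.9] {0.018: [0.5935, -0.2382], 0.097: [0.5885, -0.216], 0.115: [0.5874, -0.2109]}
circ ((570.1466064453125, -218.9592742919922), 29.04674530029297)
scene red 19 [153.7 237.9] {0.018: [0.5244, -0.1957], 0.097: [0.5697, -0.2051], 0.115: [0.58, -0.2072]}
scene red 31 [180.2 265.3] {0.018: [0.6062, -0.1946], 0.097: [0.6411, -0.2041], 0.115: [0.6491, -0.2063]}
scene white 38 [162.3 227.6] {0.018: [0.5181, -0.17], 0.097: [0.5641, -0.1826], 0.115: [0.5746, -0.1855]}
circ ((0.0, 0.0), 0.0)
[[-0.926  0.378 -0.   ]
 [ 0.378  0.926 -0.001]
 [-0.    -0.001 -1.   ]]
```

View pics/top1.png

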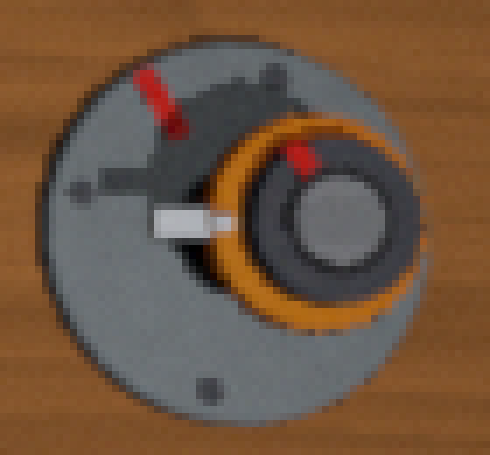

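Lens axis is about (0.570, -0.218). The tab is at about 90° and the mark at about 30°, so it needs roughly -60°. I'll go above it, with the finger line perpendicular to the tab.

drive_tool(
  increments=[
    [[0.008,-0.02,0.01],[0,0,-2],0],
    [[0.024,-0.058,0.02],[0,0,-5],0],
    [[0.042,-0.1,0.03],[0,0,-9],0],
    [[0.06,-0.144,0.03],[0,0,-13],0],
    [[0.08,-0.19,0.03],[0,0,-17],0],
  ],
)

```text
t: 0.6
position: [0.3165, 0.3872, 0.2567]
orientation: [0.337, 0.942, 0.0, -0.0]
force: [0.9, 0.6, -0.2]
gripper_width: 1.001
finger_force: 0.0
```

drive_tool(
  increments=[
    [[0.018,-0.043,0],[0,0,-4],0],
    [[0.036,-0.086,0],[0,0,-8],0],
    [[0.054,-0.129,0],[0,0,-12],0],
    [[0.072,-0.172,0],[0,0,-16],0],
    [[0.09,-0.215,0],[0,0,-20],0],
  ],
)

```text
t: 1.1
position: [0.4065, 0.1718, 0.2567]
orientation: [0.495, 0.869, 0.0, -0.0]
force: [1.5, 1.0, 0.3]
gripper_width: 1.002
finger_force: 0.0
```

drive_tool(
  increments=[
    [[0.018,-0.043,0],[0,0,-4],0],
    [[0.036,-0.086,0],[0,0,-8],0],
    [[0.054,-0.129,0],[0,0,-12],0],
    [[0.072,-0.172,0],[0,0,-16],0],
    [[0.09,-0.215,0],[0,0,-20],0],
  ],
)

```text
t: 1.6
position: [0.4965, -0.043, 0.2567]
orientation: [0.639, 0.77, 0.0, -0.0]
force: [0.0, 0.8, -0.7]
gripper_width: 1.0
finger_force: 0.0
```

drive_tool(
  increments=[
    [[0.018,-0.043,0],[0,0,-3],0],
    [[0.036,-0.086,0],[0,0,-6],0],
    [[0.054,-0.129,0],[0,0,-8],0],
    [[0.066,-0.16,0],[0,0,-10],0],
    [[0.074,-0.177,0],[0,0,-11],0],
  ],
)

```text
t: 2.1
position: [0.5702, -0.2218, 0.2563]
orientation: [0.71, 0.704, -0.001, 0.0]
force: [0.4, -0.5, -0.5]
gripper_width: 1.002
finger_force: 0.0
```

```bash
python3 - <<'E'
from workcell import env
import cv2,pickle
c=env.capture("wrist");pickle.dump(c,open("w0.pkl","wb"))
cv2.imwrite("pics/w0.png",c["color"][:,:,::-1])
print(c["camera_matrix"],-c["R"].T@c["t"],c["R"].round(3),env.state()["position"])
E
```

```text
[[297.31863964   0.         255.97657363]
 [  0.         297.31863964 193.44581213]
 [  0.           0.           1.        ]] [ 0.57067488 -0.13872797  0.41563958] [[ 1.    -0.009 -0.001]
 [-0.009 -0.952  0.307]
 [-0.004 -0.307 -0.952]] [ 0.57060083 -0.22356483  0.25623998]
```

View pics/w0.png

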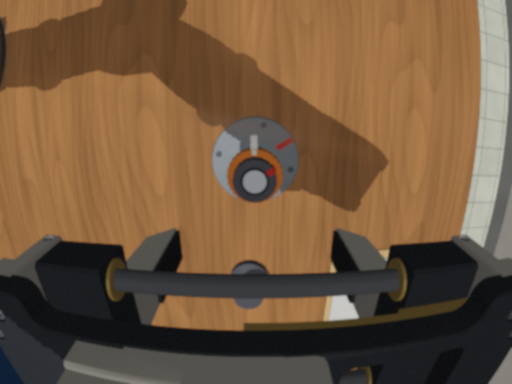

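The lens sits between the fingers' columns, with its top disc at (255,181), the tab at (254,145) and red marks at (270,172) and (285,144). I'll cast these with the fisheye model.

```bash
cat >> h.py <<'E'
def fray(c,px,z):
    px=np.atleast_2d(px).astype(float);K=c["camera_matrix"];R=c["R"];o=-R.T@c["t"]
    v=(px-K[:2,2])/K[0,0];r=np.linalg.norm(v,axis=1,keepdims=True)
    d=np.c_[v/r*np.sin(r),np.cos(r)]@R
    return o+d*((z-o[2])/d[:,2])[:,None]
def meas(c,box=(195,100,315,215)):
    x0,y0,x1,y1=box;M=masks(c["color"][y0:y1,x0:x1]);f=fray
    b={k:sorted(blobs(M[k]),key=lambda b:-b[0]) for k in M}
    for k in M: print(k,[(a,(p+[x0,y0]).round(1).tolist()) for a,p,_ in b[k]][:4])
    o=np.argwhere(M["orange"])[:,::-1]
    print("ring",cv2.minEnclosingCircle((f(c,o+[x0,y0],.103)[:,:2]*1000).astype(np.float32).reshape(-1,1,2)))
E
python3 - <<'E'
import pickle;from h import *
c=pickle.load(open("w0.pkl","rb"));meas(c)
print(fray(c,[[285,144]],.018),fray(c,[[254,145]],.1015),fray(c,[[255,181]],.125))
g=c["color"][100:215,195:315].astype(int)
m=(abs(g-g.mean(2,keepdims=True)).max(2)<12)
mm=m&(g.mean(2)>90)&(g.mean(2)<190)
for a,p,_ in blobs(mm,30):print(a,p+[195,100],fray(c,p+[195,100],.125).round(4))
E
```

```text
orange []
red [(43, [270.8, 171.5]), (32, [283.4, 143.8])]
white []
ring ((0.0, 0.0), 0.0)
[[ 0.60891001 -0.19706794  0.018     ]] [[ 0.56782724 -0.18575965  0.1015    ]] [[ 0.56864932 -0.21907842  0.125     ]]
1521 [232.5 148.5] [[ 0.5467 -0.1855  0.125 ]]
443 [254.3 181.3] [[ 0.5679 -0.2194  0.125 ]]
```

drive_tool(
  increments=[
    [[-0.001,0.003,-0.01],[0,0,0],0],
    [[-0.001,0.003,-0.025],[0,0,0],0],
    [[-0.001,0.003,-0.045],[0,0,0],0],
    [[-0.001,0.003,-0.06],[0,0,0],0],
    [[-0.001,0.003,-0.06],[0,0,0],0],
  ],
)

```text
t: 2.65
position: [0.5677, -0.2126, 0.194]
orientation: [0.708, 0.706, -0.001, -0.002]
force: [-0.2, 1.2, -0.5]
gripper_width: 1.004
finger_force: 0.0
```

```bash
python3 - <<'E'
from workcell import env
import cv2,pickle
from h import *
c=env.capture("wrist");pickle.dump(c,open("w1.pkl","wb"))
cv2.imwrite("pics/w1.png",cv2.resize(c["color"][60:280,130:390,::-1],None,fx=2.7,fy=2.7,interpolation=cv2.INTER_CUBIC))
s=env.state();print(s["position"],s["orientation"])
box=(185,100,325,260);meas(c,box)
g=c["color"][100:260,185:325].astype(int)
mm=(abs(g-g.mean(2,keepdims=True)).max(2)<12)&(g.mean(2)>90)&(g.mean(2)<190)
for a,p,_ in blobs(mm,60):print(a,p+[185,100],fray(c,p+[185,100],.125).round(4))
E
```

```text
[ 0.56838872 -0.21329105  0.19550141] [ 7.07865499e-01  7.06345683e-01 -3.89092178e-04 -1.43520045e-03]
orange [(50, [229.8, 194.2]), (13, [286.1, 196.6]), (10, [286.8, 203.9]), (5, [284.2, 189.6])]
red [(75, [291.5, 159.8]), (69, [277.4, 200.8])]
white []
ring ((568.0545654296875, -217.8622283935547), 27.60004425048828)
2859 [242.7 159.3] [[ 0.5566 -0.1747  0.125 ]]
107 [292.8 168.6] [[ 0.5962 -0.1822  0.125 ]]
650 [257.  212.4] [[ 0.5678 -0.2192  0.125 ]]
```

View pics/w1.png

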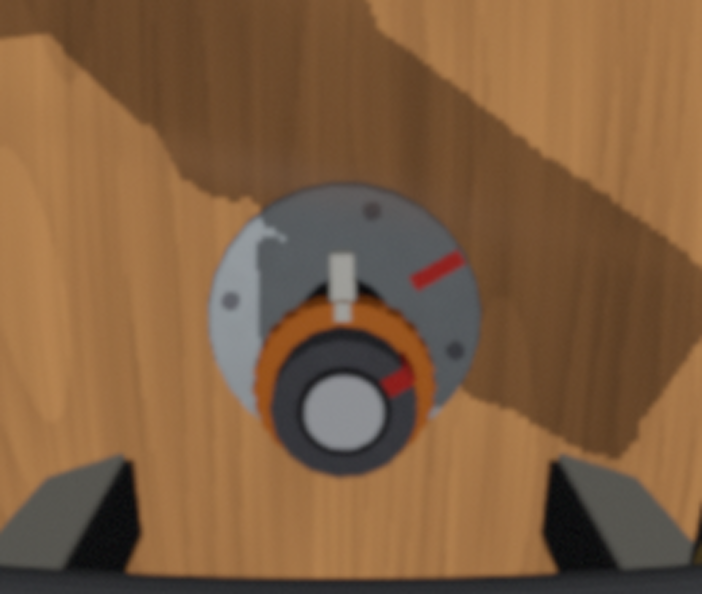

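drive_tool(
  increments=[
    [[0,-0.003,-0.005],[0,0,0],0],
    [[0,-0.005,-0.02],[0,0,0],0],
    [[0,-0.005,-0.035],[0,0,0],0],
    [[0,-0.005,-0.045],[0,0,0],0],
    [[0,-0.005,-0.05],[0,0,0],0],
  ],
)

```text
t: 3.2
position: [0.5685, -0.2199, 0.145]
orientation: [0.709, 0.706, -0.001, -0.001]
force: [-0.3, 0.1, -0.1]
gripper_width: 0.997
finger_force: 0.0
```

drive_tool(
  increments=[
    [[0,0,-0.01],[0,0,0],0],
    [[0,0,-0.025],[0,0,0],0],
    [[0,0,-0.045],[0,0,0],0],
    [[0,0,-0.058],[0,0,0],0],
    [[0,0,-0.058],[0,0,0],0],
  ],
)

```text
t: 3.7
position: [0.568, -0.2196, 0.0865]
orientation: [0.708, 0.706, -0.001, -0.002]
force: [-1.3, -0.3, -0.9]
gripper_width: 0.998
finger_force: 0.0
```

drive_tool(
  increments=[
    [[0,0,0],[0,0,0],0],
    [[0,0,0],[0,0,0],0],
    [[0,0,0],[0,0,0],0],
    [[0,0,0],[0,0,0],0],
    [[0,0,0],[0,0,0],0],
  ],
)

```text
t: 4.2
position: [0.5696, -0.2203, 0.0891]
orientation: [0.708, 0.706, 0.0, 0.0]
force: [0.4, 0.4, 0.3]
gripper_width: 1.0
finger_force: 0.0
```

drive_tool(
  increments=[
    [[-0.001,0.001,-0.001],[0,0,0],0.2],
    [[-0.001,0.001,-0.001],[0,0,0],0.3],
    [[-0.001,0.001,-0.001],[0,0,0],0.35],
    [[-0.001,0.001,-0.001],[0,0,0],0.4],
    [[-0.001,0.001,-0.001],[0,0,0],0.45],
  ],
  squeeze=8,
)

```text
t: 4.7
position: [0.5682, -0.2193, 0.0877]
orientation: [0.709, 0.706, -0.0, -0.0]
force: [-1.2, 0.1, -0.3]
gripper_width: 0.652
finger_force: 8.0
```

drive_tool(
  increments=[
    [[0,0,0],[0,0,0],0.45],
    [[0,0,0],[0,0,0],0.45],
    [[0,0,0],[0,0,0],0.45],
    [[0,0,0],[0,0,0],0.45],
    [[0,0,0],[0,0,0],0.45],
  ],
)

```text
t: 5.2
position: [0.5682, -0.2193, 0.0877]
orientation: [0.709, 0.706, -0.0, -0.0]
force: [-1.6, -0.3, 0.4]
gripper_width: 0.651
finger_force: 8.0
```

Gripped at 60 mm with almost no side force. I'll turn -56°, then look.

drive_tool(
  increments=[
    [[0,0,0],[0,0,-3],0.45],
    [[0,0,0],[0,0,-9],0.45],
    [[0,0,0],[0,0,-15],0.45],
    [[0,0,0],[0,0,-21],0.45],
    [[0,0,0],[0,0,-27],0.45],
  ],
)

```text
t: 5.7
position: [0.5681, -0.2193, 0.0877]
orientation: [0.855, 0.519, -0.0, -0.0]
force: [-2.3, 0.5, 1.2]
gripper_width: 0.646
finger_force: 8.0
```

drive_tool(
  increments=[
    [[0,0,0],[0,0,-6],0.45],
    [[0,0,0],[0,0,-12],0.45],
    [[0,0,0],[0,0,-18],0.45],
    [[0,0,0],[0,0,-24],0.45],
    [[0,0,0],[0,0,-29],0.45],
  ],
)

```text
t: 6.2
position: [0.568, -0.2191, 0.0877]
orientation: [0.957, 0.289, -0.0, -0.0]
force: [-2.0, -0.0, 1.1]
gripper_width: 0.648
finger_force: 8.0
```

drive_tool(
  increments=[
    [[0,0,0],[0,0,0],0.45],
    [[0,0,0],[0,0,0],0.45],
    [[0,0,0],[0,0,0],0.45],
    [[0,0,0],[0,0,0],0.45],
    [[0,0,0],[0,0,0],0.45],
  ],
)

```text
t: 6.7
position: [0.568, -0.2191, 0.0877]
orientation: [0.957, 0.291, -0.0, -0.0]
force: [-4.1, 2.3, 3.2]
gripper_width: 0.652
finger_force: 8.0
```

```bash
python3 - <<'E'
from workcell import env
import cv2,pickle
c=env.capture("wrist");pickle.dump(c,open("w2.pkl","wb"))
cv2.imwrite("pics/w2.png",cv2.resize(c["color"][100:320,130:390,::-1],None,fx=2.7,fy=2.7,interpolation=cv2.INTER_CUBIC))
s=env.state();print(s["position"],s["orientation"])
E
```

```text
[ 0.56799522 -0.21914971  0.08769488] [ 9.56801144e-01  2.90742971e-01 -1.40921465e-04 -2.73916122e-04]
```

View pics/w2.png

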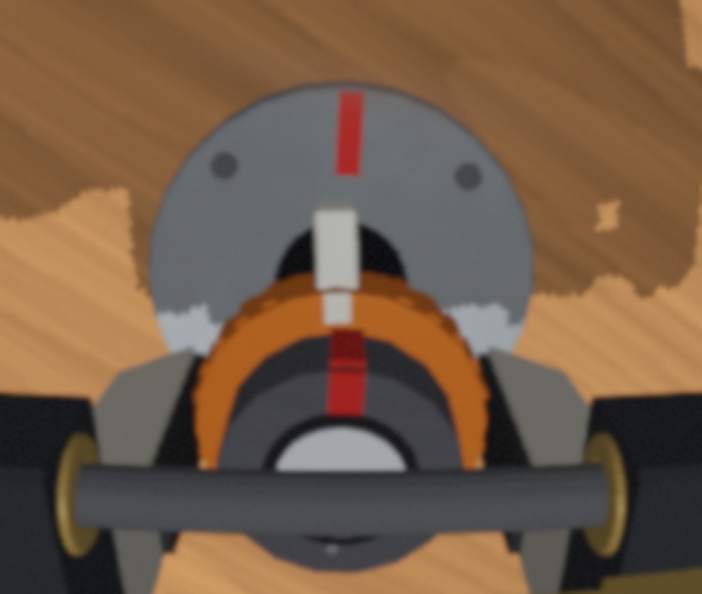

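```bash
cat > ang.py <<'E'
from h import *
def go(c,ctr,rows=(135,325),cols=(200,320)):
    im=c["color"];h=cv2.cvtColor(im,cv2.COLOR_RGB2HSV).astype(int)
    red=((h[...,0]<6)|(h[...,0]>172))&(h[...,1]>150)&(h[...,2]>90)
    wh=(h[...,1]<45)&(h[...,2]>150)
    out={}
    for n,m,z in (("red",red,.018),("white",wh,.1015)):
        k=np.zeros_like(m);k[rows[0]-20:rows[1],cols[0]:cols[1]]=m[rows[0]-20:rows[1],cols[0]:cols[1]]
        for a,p,mm in blobs(k,40):
            pts=np.argwhere(mm)[:,::-1]
            w=fray(c,pts,z)[:,:2]
            mean=w.mean(0); d=np.linalg.svd(w-mean,full_matrices=False)[2][0]
            d*=np.sign(d@(mean-ctr)); v=mean-ctr
            print(n,a,p,"pos",mean.round(4),"r",np.hypot(*v).round(4),"ang from axis",np.degrees(np.arctan2(v[1],v[0])).round(1),"own axis",np.degrees(np.arctan2(d[1],d[0])).round(1))
E
python3 - <<'E'
import pickle;from ang import *
c=pickle.load(open("w2.pkl","rb"))
go(c,np.array([.568,-.2193]))
print("z=.124 collar mark top",[ (p,fray(c,p,.124).round(4)) for p in [(130+346/2.7,100+390/2.7)]], fray(c,[[130+341/2.7,100+450/2.7]],.125))
E
```

```text
red 213 [259.  149.1] pos [ 0.607  -0.1958] r 0.0455 ang from axis 31.1 own axis 30.4
red 387 [258.  238.3] pos [ 0.5429 -0.2379] r 0.0313 ang from axis -143.5 own axis -146.9
white 403 [254.2 191.9] pos [ 0.5981 -0.1979] r 0.0369 ang from axis 35.4 own axis 36.2
white 81 [254.5 213.6] pos [ 0.5882 -0.2047] r 0.025 ang from axis 35.9 own axis 31.2
white 133 [204.  221.7] pos [ 0.5691 -0.1848] r 0.0345 ang from axis 88.2 own axis 35.0
white 271 [309.3 220.7] pos [ 0.601  -0.2316] r 0.0352 ang from axis -20.3 own axis -90.2
white 486 [255.8 267.2] pos [ 0.561  -0.2237] r 0.0083 ang from axis -148.1 own axis 123.5
z=.124 collar mark top [((258.14814814814815, 244.44444444444443), array([[ 0.5838, -0.2098,  0.124 ]]))] [[ 0.57364706 -0.21556883  0.125     ]]
```

drive_tool(
  increments=[
    [[0,0,0],[0,0,-1.5],0.45],
    [[0,0,0],[0,0,-3],0.45],
    [[0,0,0],[0,0,-4],0.45],
    [[0,0,0],[0,0,-5],0.45],
    [[0,0,0],[0,0,-5],0.45],
  ],
)

```text
t: 7.25
position: [0.568, -0.2191, 0.0877]
orientation: [0.969, 0.248, -0.0, -0.0]
force: [-4.3, 2.4, 4.6]
gripper_width: 0.649
finger_force: 8.0
```

drive_tool(
  increments=[
    [[0,0,0],[0,0,0],0.45],
    [[0,0,0],[0,0,0],0.45],
    [[0,0,0],[0,0,0],0.45],
    [[0,0,0],[0,0,0],0.45],
    [[0,0,0],[0,0,0],0.45],
  ],
)

```text
t: 7.75
position: [0.568, -0.2191, 0.0877]
orientation: [0.969, 0.248, -0.0, -0.0]
force: [-4.6, 1.7, 4.1]
gripper_width: 0.652
finger_force: 8.0
```

```bash
python3 - <<'E'
from workcell import env
import cv2,pickle;from ang import *
c=env.capture("wrist");pickle.dump(c,open("w3.pkl","wb"))
cv2.imwrite("pics/w3.png",cv2.resize(c["color"][100:320,130:390,::-1],None,fx=2.7,fy=2.7,interpolation=cv2.INTER_CUBIC))
go(c,np.array([.568,-.2193]),rows=(135,225),cols=(230,280))
E
```

```text
red 213 [253.6 148.9] pos [ 0.6071 -0.1956] r 0.0457 ang from axis 31.2 own axis 30.8
white 406 [254.4 192. ] pos [ 0.5999 -0.2008] r 0.0369 ang from axis 30.1 own axis 29.5
white 83 [254.4 213.7] pos [ 0.5894 -0.2066] r 0.0249 ang from axis 30.8 own axis 25.0
```

View pics/w3.png

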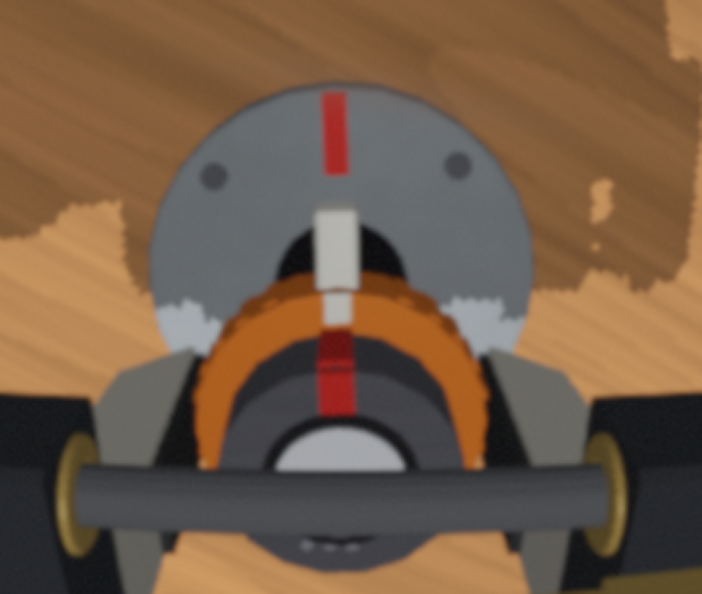

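The tab is aligned to within about 1°: tab at column 337, marks at 335 and 336. I'll release it and rise straight up.

drive_tool(
  increments=[
    [[0,0,0],[0,0,0],0.3],
    [[0,0,0],[0,0,0],0.2],
    [[0,0,0],[0,0,0],0.1],
    [[0,0,0],[0,0,0],0],
    [[0,0,0],[0,0,0],0],
  ],
)

```text
t: 8.3
position: [0.5685, -0.2193, 0.0878]
orientation: [0.969, 0.248, 0.0, 0.0]
force: [0.3, 0.5, 1.3]
gripper_width: 0.977
finger_force: 0.0
```

drive_tool(
  increments=[
    [[0,0,0],[0,0,0],0],
    [[0,0,0.01],[0,0,0],0],
    [[0,0,0.03],[0,0,0],0],
    [[0,0,0.055],[0,0,0],0],
    [[0,0,0.08],[0,0,0],0],
  ],
)

```text
t: 8.8
position: [0.5681, -0.2195, 0.1692]
orientation: [0.969, 0.248, -0.0, 0.0]
force: [0.8, -0.5, 0.4]
gripper_width: 1.0
finger_force: 0.0
```

drive_tool(
  increments=[
    [[0,0,0.02],[0,0,0],0],
    [[0,0,0.04],[0,0,0],0],
    [[0,0,0.05],[0,0,0],0],
    [[0,0,0.05],[0,0,0],0],
    [[0,0,0.05],[0,0,0],0],
  ],
)

```text
t: 9.3
position: [0.5681, -0.219, 0.2173]
orientation: [0.969, 0.249, -0.0, -0.0]
force: [0.4, 0.6, -0.5]
gripper_width: 1.002
finger_force: 0.0
```

```bash
python3 - <<'E'
from workcell import env
import cv2,pickle;from ang import *
c=env.capture("wrist")
cv2.imwrite("pics/w4.png",cv2.resize(c["color"][60:280,130:390,::-1],None,fx=2.7,fy=2.7,interpolation=cv2.INTER_CUBIC))
go(c,np.array([.568,-.2193]),rows=(100,225),cols=(225,290))
E
```

```text
red 68 [254.5 131.6] pos [ 0.6074 -0.1953] r 0.0461 ang from axis 31.4 own axis 29.1
red 90 [255.1 173.7] pos [ 0.5616 -0.221 ] r 0.0066 ang from axis -165.0 own axis -152.9
white 77 [255.3 150.4] pos [ 0.6    -0.2006] r 0.037 ang from axis 30.3 own axis 27.1
white 79 [227.9 166.7] pos [ 0.5737 -0.1853] r 0.0344 ang from axis 80.5 own axis 3.1
white 196 [256.  201.4] pos [ 0.556  -0.2255] r 0.0135 ang from axis -152.6 own axis 121.1
```

View pics/w4.png

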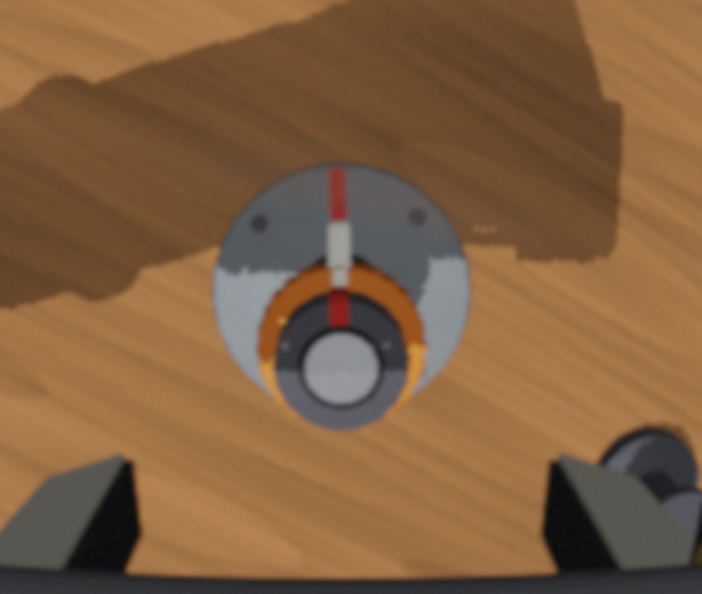

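The tab (339,240) lies on the line between the foot mark (338,195) and the collar mark (340,308), and the gripper is clear.

```bash
python3 -c "
from workcell import env
print(env.close_job())"
```

```text
the job is handed in; nothing more can be done
None
```

The orange ring's white tab now lines up with the red mark to within about 1° as measured in the wrist camera; only that ring was gripped, the arm stayed clear of the collars, blue-ring lens and test block, and the job was handed in at about 9.4 s.

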